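# Roll a marker-post blank into the banding V-block

## Task

Without gripping or lifting it, gently push the plain orange bar by its side with the fingers so that it rolls along the bench, up the ramp and into the groove of the V-block, then push it endways along the groove until it rests against the blue end stop. Keep the bar down on the bench or the block all the way, and leave everything else where it is.

Things in the scene. Friction and masses are not known exactly. Their poses are not given: they have to be found in the camera images.
- bar: Centre of the plain orange round bar (marker-post blank, no white bands): 34 mm diameter, 160 mm long, about 0.18 kg, slick rigid plastic (friction about 0.35), lying on the bench in front of the ramp, roughly parallel to the groove. Its y axis runs along the bar; x and z turn as it rolls. Rolls easily, stays put on the flat, rolls back on the ramp.
- vblock: Low aluminium V-block fixed to the bench. Origin: on the bench at the groove's bottom line, mid-length; y along the groove, z up, ramp on the -x side. Groove: 90 degree V, bottom at bench height, 240 mm long (y -120 to 120 mm), -y end open; beyond it (+x) a wall 34 mm high from x = 34 to 54 mm. A seated bar has its centre at x = 0, 24 mm above the bench.
- crest (a point): Middle of the crest line between ramp and groove, 16 mm high, at x = -16 mm in the V-block's frame. The smooth lead-in ramp rises to it from bench level at x = -80 mm; past it the groove falls at 45 degrees.
- stop (a point): Middle of the inner face (the one towards the groove) of the blue end-stop plate closing the +y end of the groove: 120 mm along y from the V-block's origin, 24 mm up; the plate is 12 mm thick and 48 mm high, from x = -18 to 54 mm of the V-block.
- tape: White roll of reflective tape lying flat, 72 mm across, 26 mm high. Origin at the centre of its underside. To be left alone.
- caps: Clear jar of end plugs with a black cap, 68 mm across, 75 mm high. Origin at the centre of its underside. To be left alone.
- finished: Finished orange marker-post stub, 34 mm diameter, 160 mm long, with three white bands, lying in a shallow wooden tray; origin at its centre. To be left alone.
- spray: Blue cleaner bottle with white cap, 60 mm across, 170 mm high. Origin at the centre of its underside. To be left alone.
- mallet: Hammer lying flat on the bench. Origin at the centre of its underside. To be left alone.
- pad: Yellow pad of backing slips, 75 x 75 x 22 mm. Origin at the centre of its underside. To be left alone.
- cup: Blue cup, 72 mm across, 90 mm high. Origin at the centre of its underside. To be left alone.

How it is judged:
By the outcome, as a careful person would: the job done as asked, in the order asked, and still so for the second after the job is handed in, with the robot touching nothing.
It also fails if it takes over 51 s, if anything falls off the work surface, if the arm or the gripper's body presses on something with over 40 N, if the wrist force passes 120 N, or if a joint passes its speed limit or range.

## Robot

A 6-joint arm with a two-finger parallel gripper is mounted at the origin on the work surface. World frame = base frame: x ahead of the robot, y to its left, z up, the work surface at z = 0. Lengths are in mm, angles in rad, forces in N, time in s.
With the tool pointing down it reaches from about 350 to 775 mm from the base axis. Payload 7.3 kg.
Tool frame: the origin (TCP) lies at the centre of the arm's flange, where the gripper is bolted on; the fingertips stand 178 mm ahead of it and the grasp point (between the pads) lies 159 mm ahead of it; z points along the fingers, y is the direction in which the jaws open and shut (so a half turn about z gives the same grasp; the last joint's range is limited). The gripper opens to 92 mm and grips with 3 to 60 N. Pads are 19 mm wide; open, the fingers measure 130 mm over their backs; the gripper's body (75 mm by 190 mm) begins 47 mm behind the grasp point.
Start: joints at [-1.257, 0.342, 1.524, -0, 1.275, -0.146], TCP at [232.998, -470.468, 404.741] pointing down, gripper open.
Joint ranges: [-2.53, 2.53], [-0.77, 2.02], [0.04, 2.7], [-1, 4.14], [0.28, 2.66], [-3.11, 3.11]. Speed limits (rad/s): [2.57, 2.57, 3.14, 3.14, 3.14, 3.14].

## Interface

Orientations are given as [roll, pitch, yaw] about the fixed x, y, z axes, in that order (R = Rz(yaw) Ry(pitch) Rx(roll)).
In Python, from plant import status, viewer, ticket gives the robot as it stands.
- The arm moves only by the tool play_rows, never from a script. Its argument "commands" is a list of rows, each an object with "offset": the shift along the tool's x, y, z in m, a list of three; "twist": the turn about the tool's z in degrees. A call has 1 to 5 rows; each row shifts and turns the commanded pose from where the row before left it, along the tool's axes as they then stand; what a row does not reach is not made up. A row lasts 1/10 s, in which the tool goes at most 50 mm and 8.59 degrees, less where a joint would pass 70% of its speed; a pose out of reach is approached as far as the arm can. A call with a gripper value outside its range is refused whole. "jaw" is the closure in counts, from 0 (fully open) to 255 (shut), set as the call begins (left out, the last holds). The fingers move at their own pace and stop on an object; the grip force is fixed at half the most. Time passes only in rows, so rows that do not move let the fingers close. It gives the time, the measured TCP pose, the force and the opening at its end, in the units of the state.
- status.get_obs(): the state, without advancing time (a new reading comes with each control period).
- viewer.capture(name): name is "side" or "top"; returns the picture (420x560x3 uint8, red, green, blue); there is no depth.
- viewer.camera_params(name): a dict with "fov_y" (degrees; the focal length in pixels is half the picture's height over the tangent of half this angle, whatever the lens; pixels are square), "cx", "cy" (the principal point, pixels), "rvec" (rotation vector, rad) and "tvec" (3), from world to camera coordinates, as OpenCV has them. Camera axes: x right, y down, z forward; pixel columns grow to the right and rows downward; lengths in mm; the calibration is good to about 2 mm. A picture is of the moment at which its call begins. camera_params takes no time and is no camera call.
- ticket.close_job(): hands the job in, once; it reports no verdict.
The state is a dict: "time": time; "joint_positions": joint angles; "dq": joint speeds; "tau": joint torques, N m; "tool_pos": TCP position; "tcp_rot": TCP orientation; "contact_force": force on the tool from outside, world axes, zero at the start; "moment": the same for the moment, N m; "grip_width": finger opening in mm.
Only numpy, scipy, OpenCV 4.12 (cv2) and the standard library are available. Lean on these libraries where they do the work, as an engineer would, in place of code of your own. Each camera call takes 0.05 s, during which the arm holds its last target.

## Working session

There is one attempt and no reset: what is moved stays moved. The work goes in short steps, Python scripts to look and compute and a tool call to move; the robot and the scene stay as the last step left them, time stands still between calls to the robot, and variables do not carry over. Pictures are saved under pics/ and viewed, and the job is handed in when it is done.

Besides the shell and the picture viewer there is one more tool, called after "Emit:" in YAML: its name, and indented under it one key for each argument. play_rows: Moves the arm, as the interface text tells. Its arguments: {"type":"object","properties":{"commands":{"type":"array"},"jaw":{"type":"number"}},"required":["commands"]}

```bash
mkdir -p pics; python3 - <<'E'
from plant import status, viewer
import cv2
print(status.get_obs())
for n in("side","top"):
    print(viewer.camera_params(n)); cv2.imwrite(f"pics/{n}0.png",viewer.capture(n)[:,:,::-1])
E
```

```text
{'time': 0.0, 'joint_positions': array([-1.25704291e+00,  3.42714583e-01,  1.52501730e+00, -3.26654957e-05,
        1.27538635e+00, -1.45984605e-01]), 'dq': array([ 0.00099937, -0.00155852,  0.00012703,  0.00094909, -0.00102728,
       -0.00083682]), 'tau': array([ 1.27303123e-03, -4.31237090e+01, -2.44217956e+01,  7.18262047e-02,
        5.59492351e-02, -1.44049159e-04]), 'tool_pos': array([ 232.93035966, -470.34652022,  404.04887903]), 'tcp_rot': array([-3.14007876e+00, -1.91017450e-04,  4.59747409e-01]), 'contact_force': array([ 0.04337406,  0.87450461, -0.09966843]), 'moment': array([-0.00517596,  0.02374191,  0.01019574]), 'grip_width': 91.73079051698247}
{'fov_y': 43.41974117190202, 'cx': 283.64665185313834, 'cy': 220.90401845039247, 'rvec': array([ 0.07589349, -2.74542176,  1.46562062]), 'tvec': array([ 530.04957289,   61.24887421, 1430.97766892])}
{'fov_y': 53.12475143338385, 'cx': 289.5335148822204, 'cy': 201.94388893631293, 'rvec': array([ 2.16928197, -2.19491482,  0.09630023]), 'tvec': array([-7.79676901e-01,  5.21385904e+02,  1.35506881e+03])}
```

View pics/side0.png

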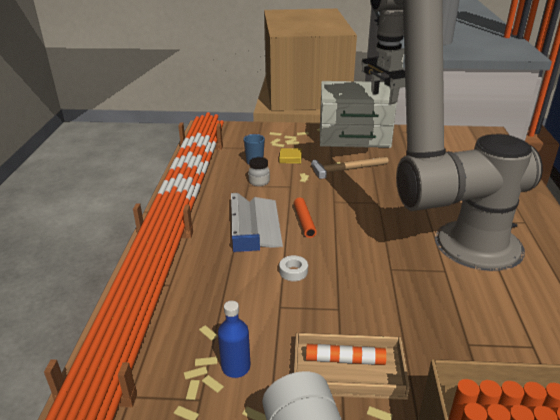

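View pics/top0.png

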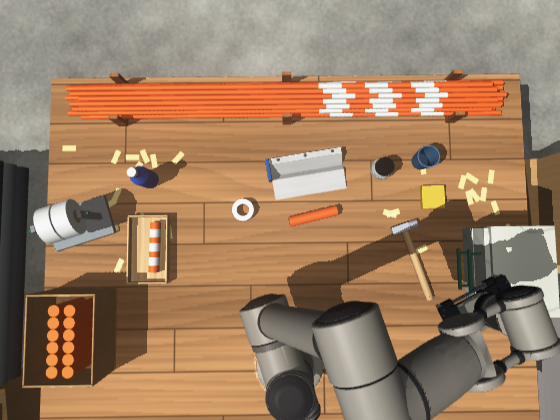

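The bar is at top (315,215) and side (305,216). The V-block spans about top (268–345, 150–197), with the blue stop at its left (+y) end and the ramp facing the robot. The tape at top (243,210) sits close to the +y side.

```bash
cat > h.py <<'E'
import numpy as np, cv2
from plant import status, viewer
def cam(n):
    p=viewer.camera_params(n); R=cv2.Rodrigues(p['rvec'])[0]; f=210/np.tan(np.radians(p['fov_y']/2))
    return p,R,np.array(p['tvec']),f
def ray(n,u,v,z):
    p,R,t,f=cam(n); d=R.T@np.array([(u-p['cx'])/f,(v-p['cy'])/f,1]); c=-R.T@t
    return c+d*(z-c[2])/d[2]
def proj(n,P):
    p,R,t,f=cam(n); q=R@np.array(P,float)+t; return q[:2]/q[2]*f+[p['cx'],p['cy']]
def crop(n,img,x0,y0,x1,y1,k,name):
    cv2.imwrite(name,cv2.resize(img[y0:y1,x0:x1,::-1],None,fx=k,fy=k,interpolation=cv2.INTER_CUBIC))
def bar(n,img,roi,z=17):
    hsv=cv2.cvtColor(img,cv2.COLOR_RGB2HSV); m=cv2.inRange(hsv,(3,195,110),(14,255,255))
    k=np.zeros_like(m); x0,y0,x1,y1=roi; k[y0:y1,x0:x1]=255; m&=k
    cs=cv2.findContours(m,0,2)[0]; c=max(cs,key=cv2.contourArea)
    r=cv2.minAreaRect(c); b=cv2.boxPoints(r); return r,b,cv2.contourArea(c)
E
python3 - <<'E'
from h import *
t=cv2.imread('pics/top0.png')[:,:,::-1]; s=cv2.imread('pics/side0.png')[:,:,::-1]
crop('top',t,225,135,365,240,5,'pics/topc.png'); crop('side',s,210,170,340,290,5,'pics/sidec.png')
for n,i,roi in(('top',t,(280,195,350,235)),('side',s,(285,190,325,245))):
    r,b,a=bar(n,i,roi); print(n,r,a); 
    print(ray(n,*r[0],17)); print(np.round([ray(n,*q,17) for q in b],1))
E
```

```text
top ((336.0, 213.5), (1.0, 2.0), 90.0) 0.5
[ 481.89582028 -158.98959303   17.        ]
[[ 483.6 -155.7   17. ]
 [ 483.5 -162.3   17. ]
 [ 480.2 -162.2   17. ]
 [ 480.3 -155.7   17. ]]
side ((305.0, 216.99996948242188), (40.47715377807617, 10.75174331665039), 71.56504821777344) 275.5
[474.11576434 -79.71256612  17.        ]
[[ 510.9 -173.8   17. ]
 [ 480.7 -195.2   17. ]
 [ 440.8    5.4   17. ]
 [ 468.3   22.8   17. ]]
```

View pics/topc.png

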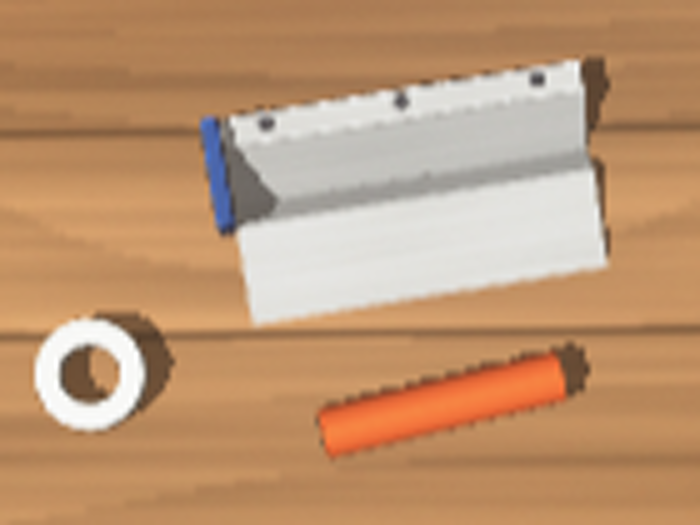

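View pics/sidec.png

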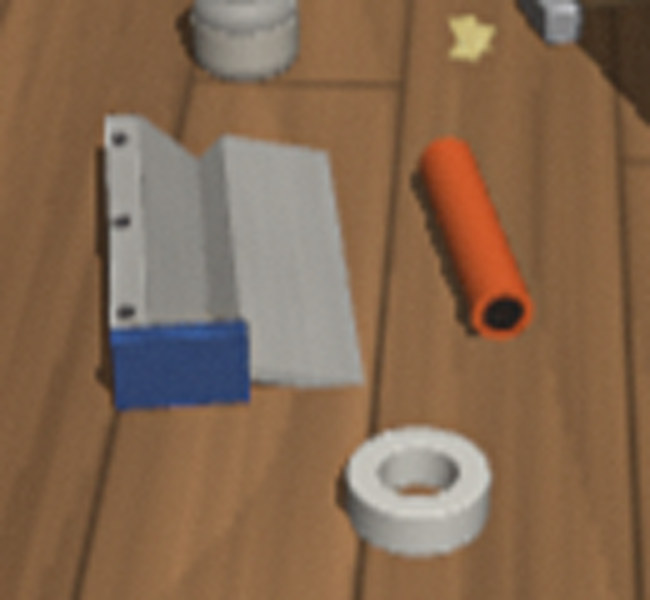

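```bash
python3 - <<'E'
from h import *
t=cv2.imread('pics/top0.png')[:,:,::-1]
print(cv2.cvtColor(t[205:225:3,315:316],cv2.COLOR_RGB2HSV)[:,0])
hsv=cv2.cvtColor(t,cv2.COLOR_RGB2HSV)
m=cv2.inRange(hsv,(3,178,180),(14,255,255)); k=0*m; k[200:230,283:345]=255; m&=k
c=max(cv2.findContours(m,0,2)[0],key=cv2.contourArea); r=cv2.minAreaRect(c); print(r,cv2.contourArea(c))
ys,xs=np.nonzero(m)
W=np.array([ray('top',x,y,22)[:2] for x,y in zip(xs,ys)]); c=W.mean(0); w,V=np.linalg.eigh(np.cov(W.T)); print('bar',c,V[:,1],np.degrees(np.arctan2(V[0,1],V[1,1])),np.sqrt(12*w))
# block corners from crop px (crop/5+offset -0.4)
P=lambda a,b:(a/5+225-.4,b/5+135-.4)
for nm,a,b,z in[('ramp front L',253,325,0),('ramp front R',607,265,0),('crest L',240,228,16),('crest R',592,166,16),('wall outer R',578,60,34),('wall inner R',584,92,34),('wall outer L',228,117,34),('stop bl',226,232,48),('stop tl',207,120,48),('tape',90,375,26)]:
    print(nm,np.round(ray('top',*P(a,b),z),1))
P=lambda a,b:(a/5+210-.4,b/5+170-.4)
for nm,a,b,z in[('ramp front near',363,383,0),('ramp front far',328,152,0),('crest far',225,136,16),('crest near',238,322,16),('wallouter far',106,116,34),('wall inner far',138,117,34),('stop top nearL',113,332,48),('stop top nearR',247,325,48)]:
    print('S',nm,np.round(ray('side',*P(a,b),z),1))
E
```

```text
[[ 14 125 196]
 [ 15 126 190]
 [  8 192 206]
 [ 10 187 245]
 [ 10 190 244]
 [  9 178 178]
 [ 14 130 189]]
((313.1470947265625, 215.5882568359375), (8.973817825317383, 48.99219512939453), 75.96376037597656) 394.0
bar [475.47115729 -82.99188588] [-0.22770585  0.97372997] -13.162043119465183 [ 29.84728935 160.37177906]
ramp front L [531.5  40.6   0. ]
ramp front R [ 569.  -196.2    0. ]
crest L [594.5  48.1  16. ]
crest R [ 633.3 -185.5   16. ]
wall outer R [ 700.8 -175.4   34. ]
wall inner R [ 679.5 -178.9   34. ]
wall outer L [665.4  54.8  34. ]
stop bl [587.7  56.1  48. ]
stop tl [661.   67.8  48. ]
tape [497.7 146.4  26. ]
S ramp front near [532.5  40.9   0. ]
S ramp front far [ 567.9 -195.6    0. ]
S crest far [ 629.9 -184.9   16. ]
S crest near [602.7  10.2  16. ]
S wallouter far [ 700.3 -174.7   34. ]
S wall inner far [ 680.9 -174.5   34. ]
S stop top nearL [661.8  67.8  48. ]
S stop top nearR [592.3  57.8  48. ]
```

Emit:
play_rows:
  commands:
    - {"offset": [0,0,0],"twist": 6.5}
    - {"offset": [0,0,0],"twist": 6.6}
    - {"offset": [0.026,-0.032,0],"twist": 0}
    - {"offset": [0.026,-0.032,0],"twist": 0}
    - {"offset": [0.026,-0.032,0],"twist": 0}
  jaw: 0

```text
time: 0.6
tool_pos: [287.1, -357.9, 404.2]
tcp_rot: [-3.141, 0.0, 0.23]
contact_force: [0.9, 0.1, -0.3]
grip_width: 92.1
```

Emit:
play_rows:
  commands:
    - {"offset": [0.026,-0.032,0],"twist": 0}
    - {"offset": [0.026,-0.032,0],"twist": 0}
    - {"offset": [0.026,-0.032,0],"twist": 0}
    - {"offset": [0.026,-0.032,0],"twist": 0}
    - {"offset": [0.026,-0.032,0],"twist": 0}

```text
time: 1.1
tool_pos: [377.1, -172.0, 404.6]
tcp_rot: [-3.141, 0.0, 0.231]
contact_force: [0.2, -0.4, -0.0]
grip_width: 91.5
```

Emit:
play_rows:
  commands:
    - {"offset": [0.026,-0.032,0],"twist": 0}
    - {"offset": [0.026,-0.032,0],"twist": 0}
    - {"offset": [0,0,0.02],"twist": 0}
    - {"offset": [0,0,0.02],"twist": 0}
    - {"offset": [0,0,0],"twist": 0}

```text
time: 1.6
tool_pos: [412.1, -98.6, 362.6]
tcp_rot: [-3.138, 0.004, 0.232]
contact_force: [-0.0, -0.3, 0.0]
grip_width: 91.8
```

Emit:
play_rows:
  commands:
    - {"offset": [0,0,0.04],"twist": 0}
    - {"offset": [0,0,0.04],"twist": 0}
    - {"offset": [0,0,0.04],"twist": 0}
    - {"offset": [0,0,0.03],"twist": 0}
    - {"offset": [0,0,0.01],"twist": 0}

```text
time: 2.1
tool_pos: [412.3, -99.6, 203.0]
tcp_rot: [-3.139, 0.003, 0.23]
contact_force: [-0.5, -0.3, -0.1]
grip_width: 91.6
```

Emit:
play_rows:
  commands:
    - {"offset": [0,0,0.01],"twist": 0}
    - {"offset": [0,0,0.005],"twist": 0}
    - {"offset": [0,0,0],"twist": 0}

```text
time: 2.4
tool_pos: [413.1, -99.7, 190.2]
tcp_rot: [3.141, -0.001, 0.231]
contact_force: [-0.2, 0.1, 0.9]
grip_width: 91.6
```

```bash
python3 - <<'E'
from h import *
t=viewer.capture('top');s=viewer.capture('side')
crop('top',t,225,135,365,270,5,'pics/t1.png'); crop('side',s,210,120,370,260,5,'pics/s1.png')
o=status.get_obs();print(o['tool_pos'],o['tcp_rot'])
E
```

```text
[413.16044396 -99.60387367 190.57311621] [ 3.14045893e+00 -1.39599541e-03  2.31129057e-01]
```

View pics/t1.png

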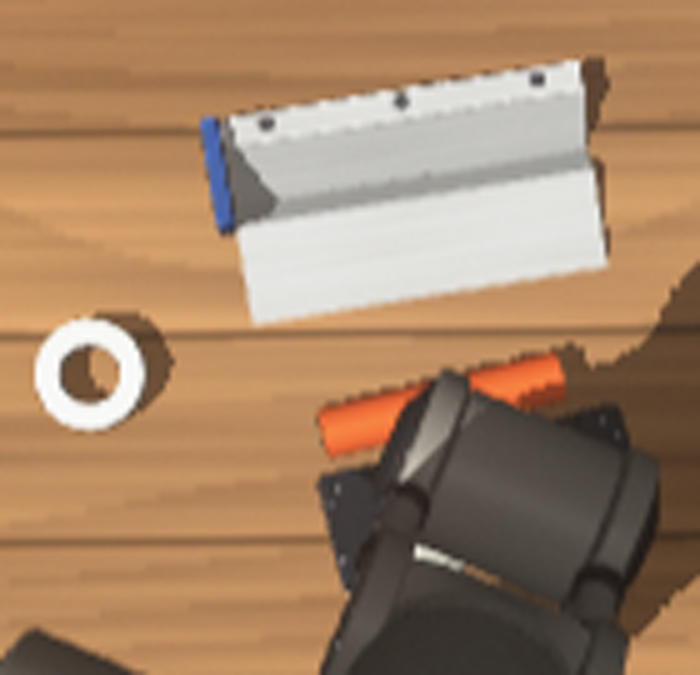

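View pics/s1.png

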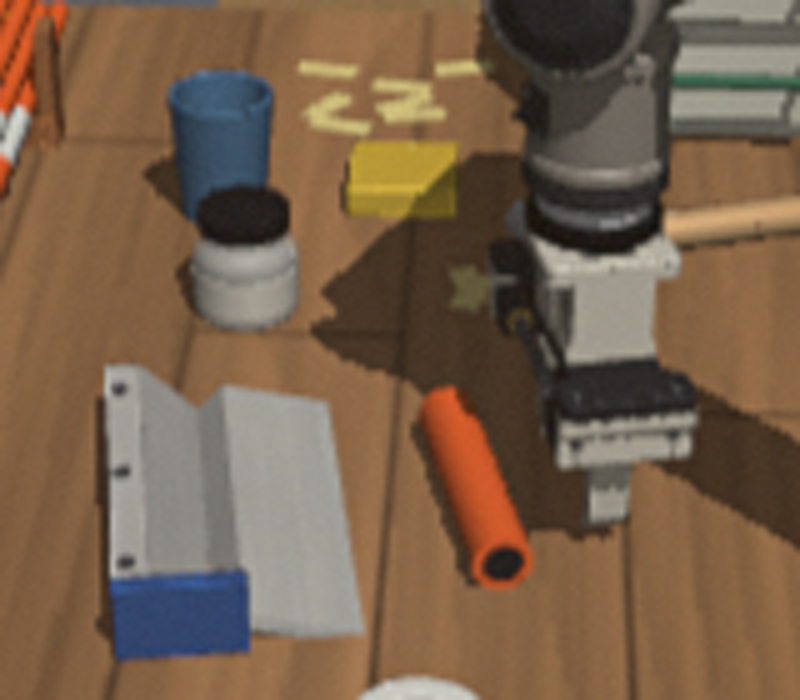

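The gripper is behind the bar with its jaws spread along it. The bar hasn't moved, and the gap is about 38 mm. I'll close in slowly.

Emit:
play_rows:
  commands:
    - {"offset": [0.01,0,0.001],"twist": 0}
    - {"offset": [0.01,0,0.001],"twist": 0}
    - {"offset": [0.008,0,0.001],"twist": 0}
    - {"offset": [0.004,0,0],"twist": 0}
    - {"offset": [0.002,0,0],"twist": 0}

```text
time: 3.0
tool_pos: [446.4, -91.4, 186.6]
tcp_rot: [3.141, -0.0, 0.232]
contact_force: [-0.6, -0.1, 0.9]
grip_width: 91.7
```

Emit:
play_rows:
  commands:
    - {"offset": [0.002,0,0],"twist": 0}
    - {"offset": [0.002,0,0],"twist": 0}
    - {"offset": [0.002,0,0],"twist": 0}
    - {"offset": [0.002,0,0],"twist": 0}
    - {"offset": [0.002,0,0],"twist": 0}

```text
time: 3.5
tool_pos: [455.7, -89.4, 186.7]
tcp_rot: [3.141, -0.0, 0.231]
contact_force: [0.1, -0.6, 0.2]
grip_width: 91.8
```

Emit:
play_rows:
  commands:
    - {"offset": [0.002,0,0],"twist": 0.5}
    - {"offset": [0.002,0,0],"twist": 0.5}
    - {"offset": [0.002,0,0],"twist": 0.5}
    - {"offset": [0.002,0,0],"twist": 0.5}
    - {"offset": [0.002,0,0],"twist": 0}

```text
time: 4.0
tool_pos: [465.5, -87.2, 186.7]
tcp_rot: [3.141, -0.0, 0.196]
contact_force: [0.1, -0.1, 0.2]
grip_width: 91.8
```

```bash
python3 - <<'E'
from h import *
t=viewer.capture('top');s=viewer.capture('side')
a=t[140:240,230:360,::-1];b=s[170:270,210:340,::-1]
cv2.imwrite('pics/p2.png',cv2.resize(np.vstack([a,b]),None,fx=3,fy=3,interpolation=cv2.INTER_CUBIC)[:600])
o=status.get_obs();print(o['tool_pos'],o['tcp_rot'])
E
```

```text
[465.65411362 -87.21014326 186.72781892] [ 3.14134913e+00 -3.32081191e-04  1.96387960e-01]
```

View pics/p2.png

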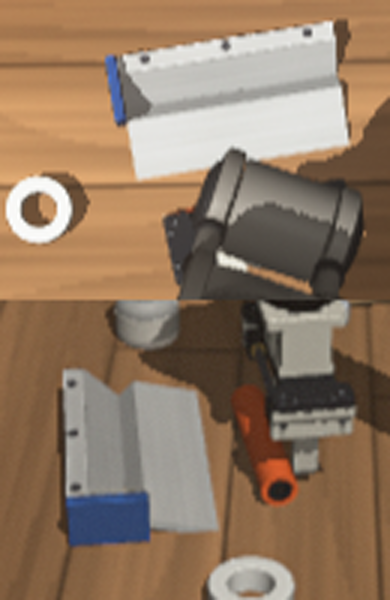

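The bar is rolling ahead of the fingers and hasn't been lifted. I'll keep going to the foot of the ramp and turn to the block's yaw on the way.

Emit:
play_rows:
  commands:
    - {"offset": [0.003,0,0],"twist": 0.5}
    - {"offset": [0.003,0,0],"twist": 0.5}
    - {"offset": [0.003,0,0],"twist": 0.5}
    - {"offset": [0.003,0,0],"twist": 0.5}
    - {"offset": [0.003,0,0],"twist": 0}

```text
time: 4.6
tool_pos: [480.4, -84.5, 186.7]
tcp_rot: [3.141, -0.0, 0.161]
contact_force: [0.0, -0.1, 0.0]
grip_width: 92.0
```

Emit:
play_rows:
  commands:
    - {"offset": [0.003,0,0],"twist": 0}
    - {"offset": [0.003,0,0],"twist": 0}
    - {"offset": [0.003,0,0],"twist": 0}
    - {"offset": [0.003,0,0],"twist": 0}
    - {"offset": [0.003,0,0],"twist": 0}

```text
time: 5.1
tool_pos: [495.2, -82.1, 186.7]
tcp_rot: [3.142, 0.0, 0.161]
contact_force: [0.4, -0.6, 0.4]
grip_width: 92.1
```

Emit:
play_rows:
  commands:
    - {"offset": [0.003,0,0],"twist": 0}
    - {"offset": [0.003,0,0],"twist": 0}
    - {"offset": [0.003,0,0],"twist": 0}
    - {"offset": [0.003,0,0],"twist": 0}
    - {"offset": [0.003,0,0],"twist": 0}

```text
time: 5.6
tool_pos: [510.0, -79.7, 186.7]
tcp_rot: [3.142, -0.0, 0.161]
contact_force: [0.1, 0.3, 0.0]
grip_width: 92.0
```

```bash
cat > look.py <<'E'
from h import *
import sys
t=viewer.capture('top');s=viewer.capture('side')
a=t[140:240,230:360,::-1];b=s[170:270,210:340,::-1]
cv2.imwrite(sys.argv[1],cv2.resize(np.hstack([a,b]),None,fx=3,fy=3,interpolation=cv2.INTER_CUBIC))
o=status.get_obs();p=o['tool_pos'];y=np.radians(9.2);d=p[:2]-[629.4,-65.4]
print(o['time'],p,o['tcp_rot'],'block xy',d@[np.cos(y),np.sin(y)],d@[-np.sin(y),np.cos(y)],o['contact_force'])
E
python3 look.py pics/p3.png
```

```text
5.7 [510.13366431 -79.73149111 186.72339223] [ 3.14128581e+00 -4.08404483e-04  1.61478198e-01] block xy -120.02346098036858 4.921308792326165 [-0.5982766  -0.02141942  0.04478673]
```

View pics/p3.png

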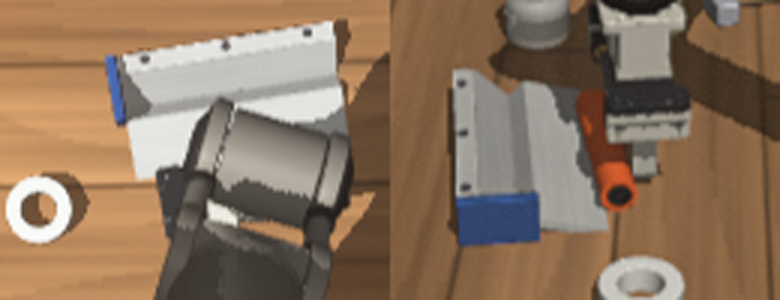

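```bash
python3 - <<'E'
from h import *
y=np.radians(9.2)
for q in[(620,195),(619,194)]:
    d=ray('side',(q[0]-390)/3+210-.3,q[1]/3+170-.3,17)[:2]-[629.4,-65.4]
    print(d@[np.cos(y),np.sin(y)],d@[-np.sin(y),np.cos(y)])
E
```

```text
-93.03544646678576 92.15014327615498
-92.30139327299973 90.48884503399073
```

The bar's end projects to block (-93, 91), which matches the finger position. Now up the ramp, raising the tool with the slope.

Emit:
play_rows:
  commands:
    - {"offset": [0.003,0,0],"twist": 0}
    - {"offset": [0.003,0,0],"twist": 0}
    - {"offset": [0.003,0,0],"twist": 0}
    - {"offset": [0.003,0,0],"twist": 0}
    - {"offset": [0.003,0,-0.0008],"twist": 0}

```text
time: 6.2
tool_pos: [524.5, -77.3, 187.4]
tcp_rot: [-3.141, 0.001, 0.161]
contact_force: [-3.0, -0.6, 1.7]
grip_width: 91.7
```

Emit:
play_rows:
  commands:
    - {"offset": [0.003,0,-0.0008],"twist": 0}
    - {"offset": [0.003,0,-0.0008],"twist": 0}
    - {"offset": [0.003,0,-0.0008],"twist": 0}
    - {"offset": [0.003,0,-0.0008],"twist": 0}
    - {"offset": [0.003,0,-0.0008],"twist": 0}

```text
time: 6.7
tool_pos: [539.6, -74.9, 191.6]
tcp_rot: [3.142, 0.0, 0.161]
contact_force: [-2.5, -0.3, 2.3]
grip_width: 91.7
```

Emit:
play_rows:
  commands:
    - {"offset": [0.003,0,-0.0008],"twist": 0}
    - {"offset": [0.003,0,-0.0008],"twist": 0}
    - {"offset": [0.003,0,-0.0008],"twist": 0}
    - {"offset": [0.003,0,-0.0008],"twist": 0}
    - {"offset": [0.003,0,-0.0008],"twist": 0}

```text
time: 7.2
tool_pos: [554.4, -72.5, 195.6]
tcp_rot: [3.142, 0.0, 0.161]
contact_force: [-2.4, -0.3, 0.8]
grip_width: 92.0
```

```bash
python3 look.py pics/p4.png
```

```text
7.3 [554.79351267 -72.47494714 195.71336259] [ 3.14106997e+00 -1.48875482e-03  1.61355676e-01] block xy -74.77792020553692 4.944236904317396 [-0.00978997 -0.05824855 -0.33312448]
```

View pics/p4.png

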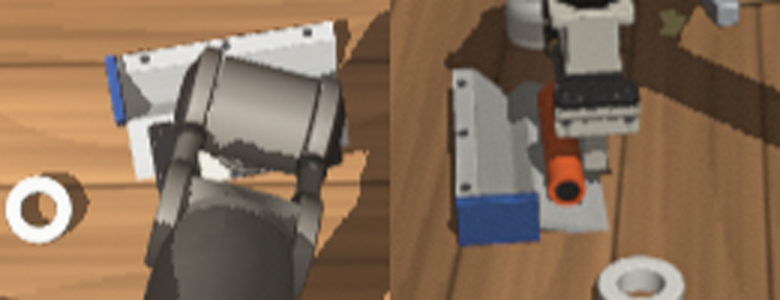

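Emit:
play_rows:
  commands:
    - {"offset": [0.003,0,-0.0007],"twist": 0}
    - {"offset": [0.003,0,-0.0007],"twist": 0}
    - {"offset": [0.003,0,-0.0007],"twist": 0}
    - {"offset": [0.003,0,-0.0007],"twist": 0}
    - {"offset": [0.003,0,-0.0007],"twist": 0}

```text
time: 7.8
tool_pos: [569.2, -70.1, 199.1]
tcp_rot: [3.141, -0.0, 0.161]
contact_force: [-2.3, -0.2, 2.6]
grip_width: 91.5
```

Emit:
play_rows:
  commands:
    - {"offset": [0.003,0,-0.0007],"twist": 0}
    - {"offset": [0.003,0,-0.0007],"twist": 0}
    - {"offset": [0.002,0,-0.0005],"twist": 0}
    - {"offset": [0.002,0,-0.0005],"twist": 0}
    - {"offset": [0.0015,0,0],"twist": 0}

```text
time: 8.3
tool_pos: [580.6, -68.2, 201.5]
tcp_rot: [3.141, -0.0, 0.161]
contact_force: [-1.5, -0.4, 0.1]
grip_width: 91.9
```

Emit:
play_rows:
  commands:
    - {"offset": [0.0015,0,0],"twist": 0}
    - {"offset": [0.0015,0,0],"twist": 0}
    - {"offset": [0.0015,0,0],"twist": 0}
    - {"offset": [0.0015,0,0],"twist": 0}
    - {"offset": [0.001,0,0],"twist": 0}

```text
time: 8.8
tool_pos: [587.4, -67.1, 201.4]
tcp_rot: [3.141, -0.0, 0.161]
contact_force: [-0.3, 0.1, -0.5]
grip_width: 91.8
```

```bash
python3 look.py pics/p5.png
```

```text
8.9 [587.38328739 -67.10487525 201.40815984] [ 3.14143253e+00 -2.40144884e-04  1.61360932e-01] block xy -41.7487982391339 5.034737732541243 [-0.47450846 -0.17726778 -0.37686317]
```

View pics/p5.png

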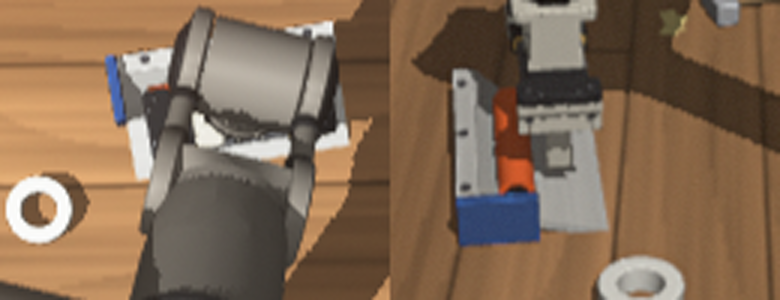

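Emit:
play_rows:
  commands:
    - {"offset": [-0.005,0,-0.003],"twist": 0}
    - {"offset": [-0.01,0,-0.02],"twist": 0}
    - {"offset": [0,0,-0.03],"twist": 0}
    - {"offset": [0,0.03,-0.03],"twist": 0}
    - {"offset": [0,0.03,0],"twist": 0}
  jaw: 255

```text
time: 9.4
tool_pos: [582.9, -129.1, 289.4]
tcp_rot: [3.137, -0.007, 0.163]
contact_force: [0.1, -0.5, -0.2]
grip_width: 56.3
```

Emit:
play_rows:
  commands:
    - {"offset": [0,0.03,0],"twist": 0}
    - {"offset": [0,0.015,0],"twist": 0}
    - {"offset": [0,0,0],"twist": 0}

```text
time: 9.7
tool_pos: [589.0, -174.8, 284.2]
tcp_rot: [3.141, 0.0, 0.159]
contact_force: [0.3, -0.2, -0.4]
grip_width: 32.6
```

```bash
python3 look.py pics/p6.png; python3 - <<'E'
from h import *
t=cv2.imread('pics/top0.png')[:,:,::-1]; s=cv2.imread('pics/side0.png')[:,:,::-1]
crop('top',t,335,130,455,215,5,'pics/jar_t.png'); crop('side',s,235,130,345,200,5,'pics/jar_s.png')
E
```

```text
9.8 [ 588.93604255 -172.51577363  283.99267004] [-3.14044009e+00  9.39176563e-04  1.60986110e-01] block xy -57.069236935892874 -99.26843913834497 [ 0.15305052  0.72353859 -0.42092765]
```

View pics/p6.png

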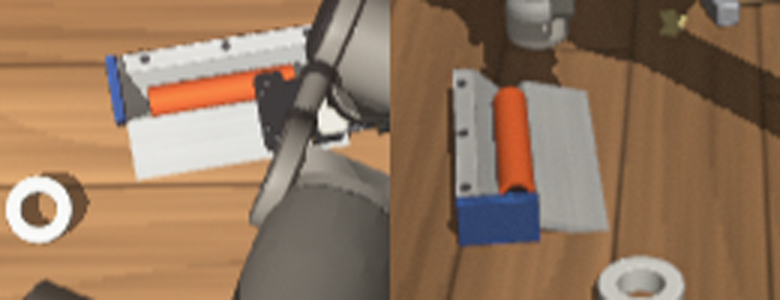

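View pics/jar_t.png

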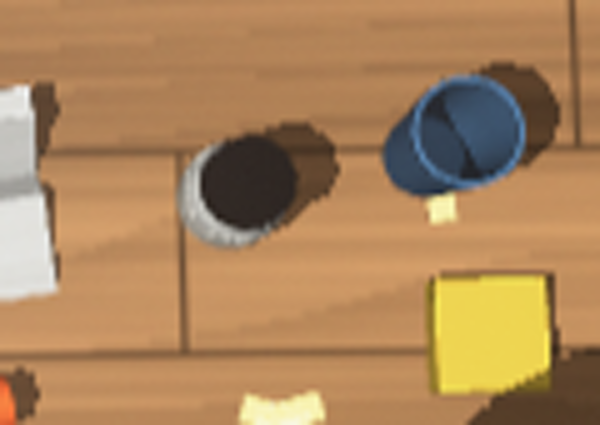

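View pics/jar_s.png

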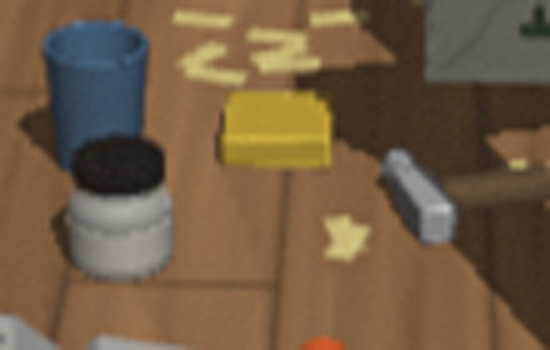

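The bar is seated in the groove, running from top crop (150,98) to about (295,72), with a gap to the blue stop. Next I'll locate the jar and the bar's ends.

```bash
python3 - <<'E'
from h import *
y=np.radians(9.2)
def B(P): d=P[:2]-np.array([629.4,-65.4]); return np.round([d@[np.cos(y),np.sin(y)],d@[-np.sin(y),np.cos(y)]],1)
j=ray('top',247/5+335,182/5+130,75); print('jar',j,B(j))
print('jar side',B(ray('side',118/5+235,160/5+130,75)))
for nm,u,v,z in[('+y end',150/3+230,99/3+140,36),('-y end',294/3+230,71/3+140,36)]: print(nm,B(ray('top',u,v,z)))
for u,v in((517,190),): print('side end',B(ray('side',(u-390)/3+210,v/3+170,26)))
print('side far top end',B(ray('side',(509-390)/3+210,88/3+170,41)))
E
```

```text
jar [ 626.69553943 -309.1403363    75.        ] [ -41.6 -240.2]
jar side [ -39.8 -231.3]
+y end [ 0.1 89.7]
-y end [  3.7 -70.1]
side end [-0.7 88.6]
side far top end [ -1.8 -63.9]
```

Emit:
play_rows:
  commands:
    - {"offset": [0.02,0.002,0],"twist": 0}
    - {"offset": [0.02,0.002,0],"twist": 0}
    - {"offset": [0.017,0,0],"twist": 0}
    - {"offset": [0,0,0],"twist": 0}
    - {"offset": [0,0,0],"twist": 0}

```text
time: 10.3
tool_pos: [645.8, -166.5, 283.9]
tcp_rot: [-3.141, 0.001, 0.163]
contact_force: [-0.3, 0.1, 0.6]
grip_width: 0.8
```

```bash
python3 look.py pics/p7.png
```

```text
10.4 [ 645.51488773 -167.27572766  284.2664254 ] [-3.14112544e+00  1.07085061e-03  1.62004587e-01] block xy -0.38042224604533115 -103.14169269574575 [ 0.4416457  -0.34598869 -0.61984357]
```

Emit:
play_rows:
  commands:
    - {"offset": [0,0,0.02],"twist": 0}
    - {"offset": [0,0,0.02],"twist": 0}
    - {"offset": [0,0,0.02],"twist": 0}
    - {"offset": [0,0,0.01],"twist": 0}
    - {"offset": [0,0,0],"twist": 0}

```text
time: 10.9
tool_pos: [645.3, -167.8, 213.0]
tcp_rot: [-3.14, 0.003, 0.161]
contact_force: [0.3, 0.7, -0.1]
grip_width: 0.3
```

Emit:
play_rows:
  commands:
    - {"offset": [0,0,0.005],"twist": 0}
    - {"offset": [0,0,0.005],"twist": 0}
    - {"offset": [0,0,0.005],"twist": 0}
    - {"offset": [0,0,0.004],"twist": 0}
    - {"offset": [0,0,0],"twist": 0}

```text
time: 11.4
tool_pos: [646.0, -167.9, 194.8]
tcp_rot: [-3.141, 0.001, 0.161]
contact_force: [-1.1, 1.3, 0.0]
grip_width: 0.3
```

```bash
python3 look.py pics/p8.png
```

```text
11.5 [ 646.24103121 -167.97559371  195.42116351] [ 3.14143733e+00 -1.56303212e-05  1.61403273e-01] block xy 0.2244849006690886 -103.94865253789133 [-0.37401309 -0.06979048 -0.11515045]
```

View pics/p8.png

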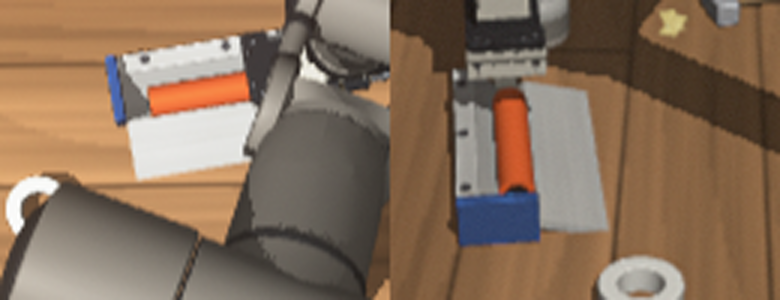

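The bar hasn't moved, and the closed fingers are behind its open (-y) end. I'll push it endways slowly and watch the force.

Emit:
play_rows:
  commands:
    - {"offset": [0,-0.003,0],"twist": 0}
    - {"offset": [0,-0.003,0],"twist": 0}
    - {"offset": [0,-0.002,0],"twist": 0}
    - {"offset": [0,-0.002,0],"twist": 0}
    - {"offset": [0,-0.002,0],"twist": 0}

```text
time: 12.0
tool_pos: [644.2, -155.9, 195.5]
tcp_rot: [3.141, -0.0, 0.161]
contact_force: [0.4, 0.7, -0.7]
grip_width: 0.3
```

Emit:
play_rows:
  commands:
    - {"offset": [0,-0.002,0],"twist": 0}
    - {"offset": [0,-0.002,0],"twist": 0}
    - {"offset": [0,-0.002,0],"twist": 0}
    - {"offset": [0,-0.002,0],"twist": 0}
    - {"offset": [0,-0.002,0],"twist": 0}

```text
time: 12.5
tool_pos: [642.7, -146.3, 195.5]
tcp_rot: [3.141, -0.0, 0.161]
contact_force: [0.3, -0.9, 0.6]
grip_width: 0.4
```

Emit:
play_rows:
  commands:
    - {"offset": [0,-0.002,0],"twist": 0}
    - {"offset": [0,-0.002,0],"twist": 0}
    - {"offset": [0,-0.002,0],"twist": 0}
    - {"offset": [0,-0.002,0],"twist": 0}
    - {"offset": [0,-0.002,0],"twist": 0}

```text
time: 13.0
tool_pos: [641.1, -136.2, 195.5]
tcp_rot: [3.141, -0.0, 0.161]
contact_force: [-0.2, -1.9, -1.0]
grip_width: 0.8
```

```bash
python3 look.py pics/p9.png
```

```text
13.1 [ 641.01613841 -136.01300871  195.42913914] [-3.14141779e+00  8.88581675e-05  1.61585939e-01] block xy 0.17701978362452836 -71.56186369115827 [0.0622673  0.14650157 0.23238549]
```

View pics/p9.png

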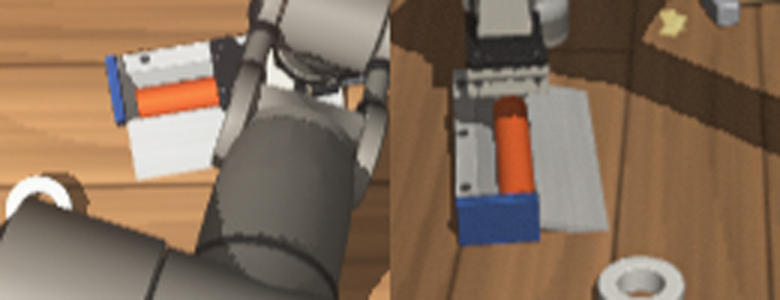

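Emit:
play_rows:
  commands:
    - {"offset": [0,-0.002,0],"twist": 0}
    - {"offset": [0,-0.002,0],"twist": 0}
    - {"offset": [0,-0.002,0],"twist": 0}
    - {"offset": [0,-0.002,0],"twist": 0}
    - {"offset": [0,-0.001,0],"twist": 0}

```text
time: 13.6
tool_pos: [639.6, -127.3, 195.5]
tcp_rot: [3.142, -0.0, 0.161]
contact_force: [0.1, -1.8, 0.0]
grip_width: 0.5
```

Emit:
play_rows:
  commands:
    - {"offset": [0,-0.001,0],"twist": 0}
    - {"offset": [0,-0.001,0],"twist": 0}
    - {"offset": [0,-0.001,0],"twist": 0}

```text
time: 13.9
tool_pos: [639.1, -124.5, 195.5]
tcp_rot: [3.141, -0.0, 0.161]
contact_force: [0.7, -1.6, -0.7]
grip_width: 0.4
```

Emit:
play_rows:
  commands:
    - {"offset": [0,-0.001,0],"twist": 0}
    - {"offset": [0,-0.001,0],"twist": 0}

```text
time: 14.1
tool_pos: [638.8, -122.5, 195.5]
tcp_rot: [3.141, -0.0, 0.161]
contact_force: [-0.1, -1.5, -0.0]
grip_width: 0.6
```

Emit:
play_rows:
  commands:
    - {"offset": [0,-0.001,0],"twist": 0}
    - {"offset": [0,-0.001,0],"twist": 0}

```text
time: 14.3
tool_pos: [638.6, -121.1, 195.5]
tcp_rot: [3.14, -0.0, 0.162]
contact_force: [1.4, -7.9, -1.5]
grip_width: 0.4
```

```bash
python3 look.py pics/p10.png
```

```text
14.4 [ 638.56665423 -121.16955797  195.52480447] [ 3.14008798e+00 -4.15875553e-04  1.61390148e-01] block xy 0.13223365114504806 -56.517728725948544 [ 0.78426071 -3.8948047  -1.06010259]
```

View pics/p10.png

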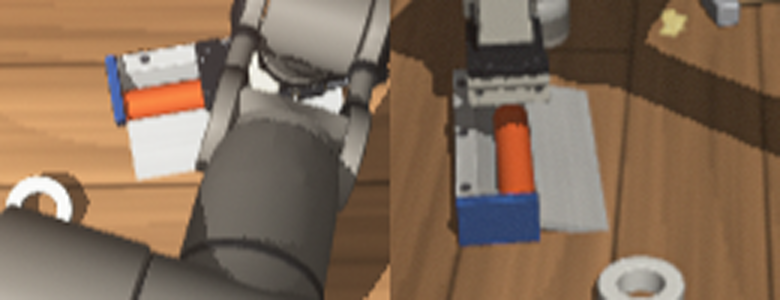

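The force jumped to about 8 N and still holds about 4 N, and the bar's end meets the blue plate at top crop (125,103). Now I'll back off along the groove and lift clear.

Emit:
play_rows:
  commands:
    - {"offset": [0,0.002,0],"twist": 0}
    - {"offset": [0,0.006,0],"twist": 0}
    - {"offset": [0,0.01,0],"twist": 0}
    - {"offset": [0,0,-0.02],"twist": 0}
    - {"offset": [0,0,-0.03],"twist": 0}

```text
time: 14.9
tool_pos: [640.8, -139.1, 243.8]
tcp_rot: [-3.139, 0.004, 0.16]
contact_force: [0.2, -0.6, -0.6]
grip_width: 0.4
```

Emit:
play_rows:
  commands:
    - {"offset": [0,0,-0.04],"twist": 0}
    - {"offset": [-0.03,0.02,-0.03],"twist": 0}
    - {"offset": [-0.04,0.02,0],"twist": 0}
    - {"offset": [-0.04,0.02,0],"twist": 0}
    - {"offset": [-0.04,0.02,0],"twist": 0}

```text
time: 15.4
tool_pos: [504.7, -242.6, 315.8]
tcp_rot: [3.141, -0.001, 0.162]
contact_force: [-0.3, -0.1, 0.4]
grip_width: 0.7
```

Emit:
play_rows:
  commands:
    - {"offset": [-0.03,0.03,0],"twist": 0}
    - {"offset": [-0.03,0.03,0],"twist": 0}
    - {"offset": [-0.02,0.03,0],"twist": 0}
    - {"offset": [0,0.03,0],"twist": 0}
    - {"offset": [0,0,0],"twist": 0}

```text
time: 15.9
tool_pos: [445.7, -376.6, 315.6]
tcp_rot: [3.139, -0.001, 0.157]
contact_force: [0.1, 0.5, -0.9]
grip_width: 0.5
```

```bash
python3 look.py pics/p11.png; python3 - <<'E'
from h import *
t=viewer.capture('top');s=viewer.capture('side')
cv2.imwrite('pics/t11.png',t[:,:,::-1]);cv2.imwrite('pics/s11.png',s[:,:,::-1])
crop('top',t,245,140,365,215,6,'pics/tc11.png')
a=cv2.imread('pics/top0.png');
hsv=cv2.cvtColor(t,cv2.COLOR_RGB2HSV); m=cv2.inRange(hsv,(3,178,180),(14,255,255)); k=0*m;k[145:205,255:350]=255;m&=k
ys,xs=np.nonzero(m);y=np.radians(9.2)
W=np.array([ray('top',u,v,36)[:2] for u,v in zip(xs,ys)])-[629.4,-65.4]
B=W@np.array([[np.cos(y),-np.sin(y)],[np.sin(y),np.cos(y)]]); print(len(B),B.mean(0),B.min(0),B.max(0))
E
```

```text
16.0 [ 446.07481809 -373.27618105  315.0913637 ] [-3.14068458e+00  1.82143306e-04  1.59841871e-01] block xy -230.19054485090885 -274.60549565133493 [0.39241894 0.539461   0.48725645]
421 [-1.71645502 37.96365106] [-16.69391117 -39.18077328] [ 13.20796812 115.36727922]
```

View pics/tc11.png

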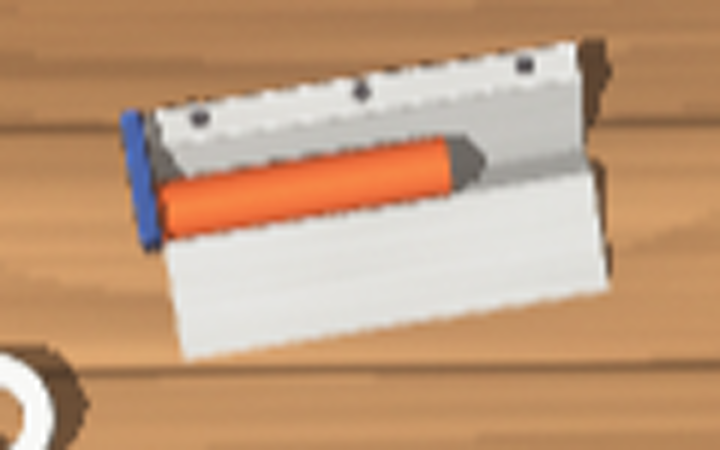

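View pics/s11.png

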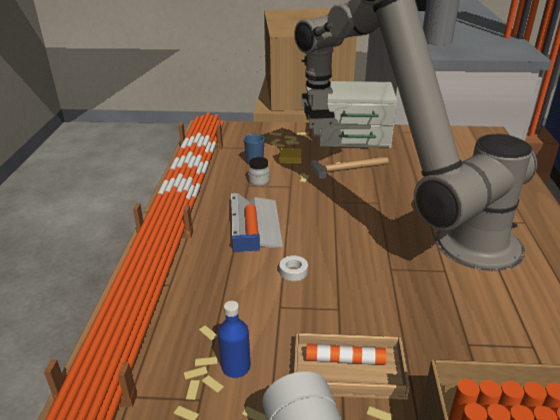

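View pics/t11.png

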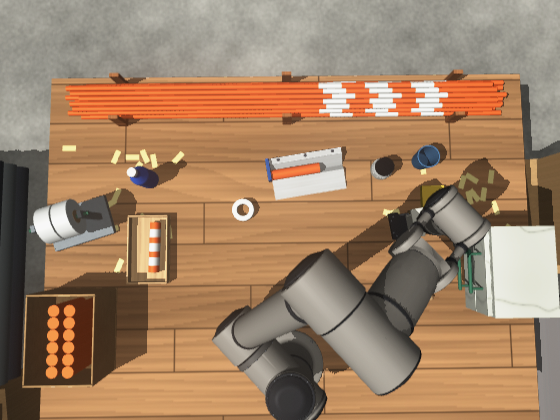

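The bar lies in the groove with its left end meeting the blue plate at crop (162,212). No gap shows, the arm is clear, and the other things look unmoved.

```bash
python3 -c "
from plant import ticket; print(ticket.close_job())"
```

```text
the job is handed in; nothing more can be done
None
```

The bar is in the groove and rests against the blue end stop, and the job was handed in at about 16 s of the 51 s allowed.

- **Rolling:** I pushed the bar by its side with the open fingers, at most about 3 N. It rolled along the bench, up the ramp and over the crest, and dropped into the groove. It was never gripped or lifted.
- **Endways push:** I closed the fingers and pushed the bar's open end along the groove. The force stayed at about 1.5–2 N, then jumped to about 8 N when the bar met the stop. I backed off along the groove and lifted clear.
- **Last checks:** The pictures show the bar seated with no visible gap to the stop. The other objects look where they were by eye, though the arm partly hides the yellow pad and the hammer in the top view.
- **Small disagreement:** The bar's measured centre was 38 mm along the groove, where 40 mm means touching. That difference is within the camera's 2 mm calibration, so I took the jump in force as the proof of contact.

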